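# Hang an empty tape reel on the sprung J-hook

### The job

Lift the orange reel out of the cradle by its rim and hang it by the rim on the high J-hook: push the rim down past the red sprung keeper until the keeper snaps shut above it. Then, with the rim at the bottom of the hook, keep the reel pressed down with about 12 N (at least 8 N) for at least 0.3 s to prove that the hook holds, never loading the hook with more than 20 N at any moment, and let go. Leave the black reel and the other things on the bench where they are.

Things in the scene. Friction and masses are not known exactly. Their poses are not given: they have to be found in the camera images.
- reel_centre (a point): Centre of the orange reel: rigid open wheel, 0.15-0.3 kg, upright in a slot. Rim 200 mm outside, 184 mm inside diameter, 10 mm wide along its axis. x: wheel axis, level; z: up. Hub 28 mm; 3 spokes at 60 degrees either side of straight up and straight down. Leave the rim's top middle free for the hook: grip its 10 mm width beside it, e.g. 38 mm along y, where it spans 84 to 92 mm above centre.
- spare_reel_centre (a point): Centre of the black reel, the same size and shape, standing in the other slot, 90 mm away along the reels' axes. Leave it standing there.
- cradle: Grey fixed cradle, 150 x 150 mm, origin at the centre of its underside on the bench, x along the axes of the reels. Two slots, at x = -45 and +45 mm, each 13 mm wide between two walls that rise to 55 mm above the bench; a reel stands in a slot with its centre 113 mm above the bench and midway along y.
- hook_mark (a point): Mark on the hook's centre line 230 mm up: the seat (bottom of the J-hook) is clamped up to 7 mm above or below it, so feel for it. Rigid hook, 14 mm wide in y; x from tip (robot side) to post. Throat x -15..15 mm; tip x -21..-15, top 43 mm above seat; post to 42 mm above. The rim, reel axis along x, goes over the tip from -x, then down. Hung, the reel's centre is 92 mm below the seat.
- hook_stand: The fixed hook stand, with the hook and the keeper. Origin on the bench 230 mm straight below hook_mark, same axes; base plate 100 x 110 mm, 8 mm thick, centred at x = 30 mm.
- keeper (a joint): Angle of the red sprung keeper: flap 27 mm long, 10 wide, 3 thick, pivoted at the post (x 13 mm, 36 mm above seat). 0: shut, level across the throat to 1 mm from the tip; swings only down into the throat (to 1.35 rad); spring 0.04 N m shut, plus 0.07 per rad. A rim pushed down meets 2 to 10 N, then slips past its end and the keeper shuts above it.
- circuit_board: Green circuit board with chips, 130 x 75 mm, lying on the teal mat. Leave it. Origin: centre of its underside.
- pliers: Red-handled pliers lying on the bench, about 140 mm. Leave them. Origin: centre of its underside.
- solder_spool: Small bare metal spool, 60 mm across, 40 mm high, on the mat. Leave it. Origin: centre of its underside.
- screw_tray: Blue divided tray, 80 x 100 x 25 mm. Leave it. Origin: centre of its underside.
- screwdriver: Screwdriver lying on the bench. Leave it. Origin: centre of its underside.
- pen_cup: Dark steel cup, 70 mm across, 90 mm high. Leave it. Origin: centre of its underside.
- multimeter: Yellow multimeter, 150 x 75 x 35 mm. Leave it. Origin: centre of its underside.
Things that resemble listed ones, but are neither listed nor needed, are in the scene too. Of the things like the part that bears reel_centre, leave any that is pink; of the rest the smaller one is meant.

How it is judged:
On the way, in this order (a step that is already met when the one before it is completed fails the run):
1. the rim, on its way down, pushes the keeper open (more than 0.4 rad) (value of joint keeper above 0.4 rad), for 0.04 s.
2. the rim is at the bottom of the hook, the keeper shut above it, and the reel is pressed down on the hook with more than 8 N for 0.3 s (z of reel_centre in the frame of hook_mark between -0.102 and -0.082 m and y of reel_centre in the frame of hook_mark between -0.015 and 0.015 m and x of reel_centre in the frame of hook_mark between -0.025 and 0.025 m and value of joint keeper below 0.12 rad and contact force between reel and hook_stand above 8 N), for 0.3 s.
At the end, for the whole second after the job is handed in: The orange reel, released, hangs at rest with its rim down in the hook and the keeper shut above it (below 0.12 rad): its centre 82 to 102 mm below hook_mark, within 15 mm of it sideways and 25 mm fore and aft, upright within about 0.2 rad (z of reel_centre in the frame of hook_mark between -0.102 and -0.082 m and y of reel_centre in the frame of hook_mark between -0.015 and 0.015 m and x of reel_centre in the frame of hook_mark between -0.025 and 0.025 m and value of joint keeper below 0.12 rad and linear speed of reel below 0.03 m/s and angular speed of reel below 0.3 rad/s and angle between reel_centre's own x axis and vertical above 1.37 rad); the robot touches nothing.
It fails at once if the hook is loaded with more than 20 N by anything (contact force between hook_stand and anything else above 20 N).
It fails at once if the black reel is moved by more than 25 mm (distance of spare_reel_centre from where it was at the start of the episode above 0.025 m).
It fails at once if another thing on the bench is moved by more than 30 mm (distance of any of circuit_board, pliers, solder_spool, screw_tray, screwdriver, pen_cup, multimeter from where it was at the start of the episode above 0.03 m).
It also fails if it takes over 72 s, if anything falls off the work surface, if the arm or the gripper's body presses on something with over 40 N, if the wrist force passes 120 N, or if a joint passes its speed limit or range.

### The arm

A 6-joint arm with a two-finger parallel gripper is mounted at the origin on the work surface. World frame = base frame: x ahead of the robot, y to its left, z up, the work surface at z = 0. Lengths are in m, angles in rad, forces in N, time in s.
With the tool pointing down it reaches from about 0.35 to 0.725 m from the base axis. Payload 4.3 kg.
Tool frame: the origin (TCP) lies at the very end of the fingers, on their centre line; the grasp point (between the pads) lies 19 mm behind it; z points along the fingers, y is the line along which they close (so a half turn about z gives the same grasp; the last joint's range is limited). The gripper opens to 85 mm and grips with 20 to 120 N. Pads are 22 mm wide; open, the fingers measure 114 mm over their backs; the gripper's body (76 mm by 85 mm) begins 54 mm behind the grasp point. The pads swing forward as they close: fully open they stand 13 mm farther back than shut.
Start: joints at [-1.337, 0.377, 0.081, 1.274, 0, 1.46], TCP at [0.194, -0.541, 0.231] pointing down, gripper open.
Joint ranges: [-2.72, 2.72], [-0.84, 1.66], [-1.02, 1.22], [-1.77, 2.12], [-1.37, 1.28], [-3.14, 3.14]. Speed limits (rad/s): [2.57, 2.57, 3.14, 3.14, 3.14, 3.14].

### API

Orientations are given as a unit quaternion [w, x, y, z].
In Python, from rig import move_to, move_l, movej, let_go, clamp, wait, solve_ik, observe, get_image, MotionError, finish_job gives the robot as it stands. Calls block until the motion is done:
- move_to(position, orientation): joint-space move of the TCP to a pose.
- move_l(position, v=0.15, frame=None, until_force=None): straight line of the TCP; frame=None keeps the orientation; v is the mean speed in m/s. With until_force (N) it stops when the force on the tool has changed by that much, and returns True; else False.
- movej(angles): joint-space move.
- let_go() and clamp(newtons=None): open the fingers fully, or close them until they stop; newtons is the grip in N (None keeps the last).
- wait(seconds).
- solve_ik(position, orientation): joint angles nearest the present ones, or None.
- observe(): the state.
- get_image(name): name is "scene" or "side" or "wrist"; returns a dict with "color" (400x640x3 uint8, blue, green, red), "z_map" (400x640 float32, m along the optical axis (not along the pixel's ray), 0 where there is no reading), "vertical_fov" (degrees; the focal length in pixels is half the picture's height over the tangent of half this angle, whatever the lens; pixels are square), "cx", "cy" (the principal point, pixels), "view" (4x4, takes a point from world to camera coordinates). Camera axes: x right, y down, z forward; pixel columns grow to the right and rows downward; lengths in m; the calibration is good to about 2 mm. A picture is of the moment at which its call begins.
A pose or a line that the arm cannot do raises MotionError and nothing moves.
- finish_job(): hands the job in; it is judged then, once.
The state is a dict: "clock": time; "qpos": joint angles; "joint_vel": joint speeds; "joint_torque": joint torques, N m; "tcp_pos": TCP position; "ee_rot": TCP orientation; "ft_force": force on the tool from outside, world axes, zero at the start; "ft_torque": the same for the moment, N m; "gripper_width": finger opening in m; "grasp_force": force on a finger pad.
Only numpy, scipy, OpenCV 4.12 (cv2) and the standard library are available. Lean on these libraries where they do the work, as an engineer would, in place of code of your own. Each camera call takes 0.05 s, during which the arm holds its last target. There are 200 camera calls.

## Working session

There is one attempt and no reset: what is moved stays moved. The work goes in short steps, each a Python script; the robot and the scene stay as the last script left them, time stands still between calls to the robot, and variables do not carry over. Pictures are saved under pics/ and viewed, at most 10 in all, crops included, and the job is handed in when it is done.

```bash
ls; mkdir -p pics; cat > h.py <<'E'
import numpy as np, cv2
from rig import *
def K(im):
    f=im["color"].shape[0]/2/np.tan(np.radians(im["vertical_fov"])/2)
    return f,im["cx"],im["cy"]
def pts(im):
    f,cx,cy=K(im);z=im["z_map"];v,u=np.mgrid[:z.shape[0],:z.shape[1]]
    P=np.stack([(u-cx)/f*z,(v-cy)/f*z,z],-1);V=np.array(im["view"])
    W=(P-V[:3,3])@V[:3,:3]; W[z<=0]=np.nan
    return W
def st():
    o=observe();print({k:np.round(o[k],4).tolist() for k in("clock","tcp_pos","ft_force","gripper_width","grasp_force")});return o
E
python3 - <<'E'
from h import *
for n in("scene","side"):
    im=get_image(n);cv2.imwrite(f"pics/{n}.png",im["color"]);np.savez(f"{n}.npz",**im);print(n,K(im),np.round(im["view"],3).tolist(),(im["z_map"]>0).mean())
o=st();print(o["ee_rot"])
E
```

```text
pics
scene (np.float64(481.78650361614), 323.9645543476688, 209.40634875225237) [[-0.143, 0.99, 0.013, 0.044], [0.792, 0.123, -0.598, -0.327], [-0.593, -0.075, -0.802, 2.013], [0.0, 0.0, 0.0, 1.0]] 0.99596484375
side (np.float64(414.7423481970914), 318.2220765505843, 200.3883190797012) [[0.932, -0.362, -0.018, -0.491], [-0.221, -0.529, -0.82, 0.262], [0.287, 0.768, -0.573, 1.403], [0.0, 0.0, 0.0, 1.0]] 0.99598046875
{'clock': 0.1, 'tcp_pos': [0.1937, -0.5408, 0.2305], 'ft_force': [0.1173, -0.1711, -0.1114], 'gripper_width': 0.0854, 'grasp_force': 0.0}
[-9.16651974e-04  9.85260025e-01  1.71060925e-01 -5.86443797e-05]
```

View pics/scene.png

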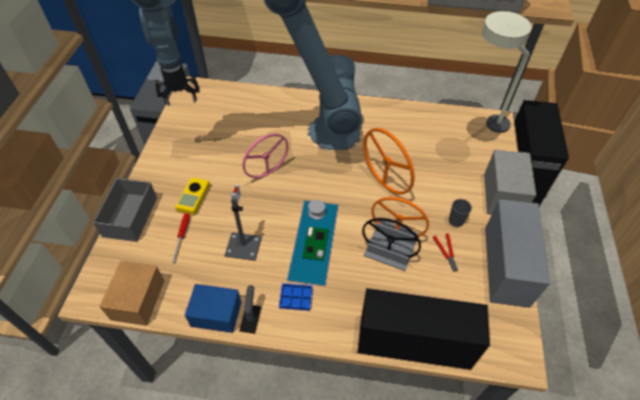

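View pics/side.png

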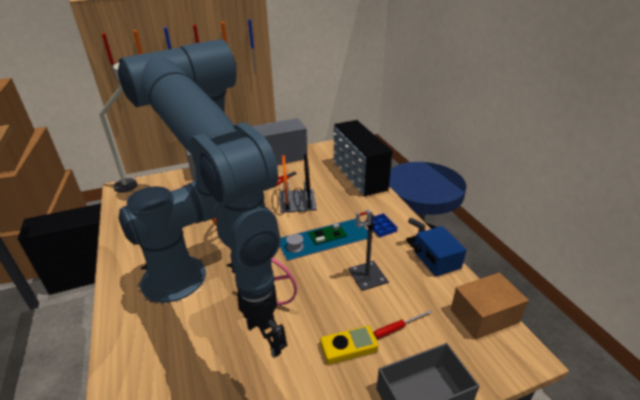

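Candidates, in scene pixels:
- Pink reel (265,155): excluded by the description.
- Large orange wheel (388,160).
- Smaller orange wheel in the cradle (400,215): this is the one I choose.
- Black spare reel (390,237).

The hook stand is at (240,240), with another black stand decoy at (250,310).

```bash
python3 - <<'E'
from h import *
im=dict(np.load("scene.npz"));W=pts(im);c=im["color"]
hsv=cv2.cvtColor(c,cv2.COLOR_BGR2HSV)
def comp(mask,name):
    n,l,s,_=cv2.connectedComponentsWithStats(mask.astype(np.uint8))
    for i in range(1,n):
        if s[i,4]>60: 
            p=W[l==i];print(name,s[i].tolist(),"med",np.round(np.nanmedian(p,0),3),"lo",np.round(np.nanpercentile(p,3,axis=0),3),"hi",np.round(np.nanpercentile(p,97,axis=0),3))
print("px 400,215 hsv",hsv[205:208,385:388].tolist())
H,S,V=cv2.split(hsv)
roi=np.zeros(H.shape,bool);roi[90:290,100:480]=1
comp((H>3)&(H<16)&(S>190)&(V>110)&roi,"orange")
comp((V<60)&roi,"dark")
for n,(x,y,w,h,s) in {"cr":(340,180,120,100,6),"hk":(200,170,80,100,6)}.items():
    cv2.imwrite(f"pics/{n}.png",cv2.resize(c[y:y+h,x:x+w],None,fx=s,fy=s)[:600])
a=cv2.imread("pics/cr.png")[:, :720];b=cv2.imread("pics/hk.png")
cv2.imwrite("pics/both.png",cv2.resize(np.hstack([a,b]),(800,400)))
# hook points
p=W[170:262,215:275].reshape(-1,3);p=p[(p[:,2]>.03)]
print("hook",np.round(np.nanpercentile(p,[5,50,95],axis=0),3).tolist());
for z in(.05,.1,.15,.2,.23,.25,.27,.3):
    q=p[abs(p[:,2]-z)<.012]; print(z,len(q),np.round(np.nanmedian(q,0),3) if len(q) else"")
E
```

```text
px 400,215 hsv [[[14, 158, 195], [15, 139, 202], [16, 126, 205]], [[13, 196, 181], [14, 168, 194], [15, 144, 203]], [[13, 220, 166], [13, 202, 178], [13, 170, 190]]]
orange [364, 128, 50, 66, 655] med [0.267 0.223 0.154] lo [0.18  0.133 0.013] hi [0.352 0.309 0.262]
orange [374, 197, 54, 28, 261] med [0.495 0.281 0.165] lo [0.473 0.203 0.117] hi [0.517 0.359 0.214]
dark [100, 90, 39, 68, 566] med [-0.243 -1.144 -0.383] lo [-0.861 -1.584 -0.746] hi [-0.228 -1.131 -0.137]
dark [156, 90, 21, 13, 112] med [ 0.22  -0.587  0.301] lo [-0.46  -0.975 -0.329] hi [ 0.231 -0.552  0.32 ]
dark [317, 94, 15, 42, 150] med [ 0.051 -0.049  0.138] lo [ 0.021 -0.071  0.028] hi [ 0.219 -0.002  0.358]
dark [328, 112, 32, 24, 462] med [0.229 0.056 0.255] lo [0.207 0.004 0.203] hi [0.24  0.101 0.29 ]
dark [135, 115, 22, 10, 160] med [-0.338 -1.064 -0.394] lo [-0.352 -1.123 -0.433] hi [-0.327 -1.008 -0.369]
dark [100, 180, 28, 43, 512] med [ 0.528 -0.733  0.046] lo [ 0.454 -0.737  0.008] hi [ 0.606 -0.724  0.08 ]
dark [130, 186, 26, 54, 504] med [ 0.56  -0.608  0.046] lo [ 0.464 -0.611  0.01 ] hi [ 0.644 -0.604  0.08 ]
dark [233, 201, 21, 45, 181] med [ 0.613 -0.235  0.106] lo [ 0.574 -0.243  0.005] hi [ 0.618 -0.219  0.251]
dark [450, 201, 20, 25, 336] med [0.407 0.494 0.058] lo [0.359 0.466 0.017] hi [0.424 0.52  0.088]
dark [367, 219, 53, 31, 324] med [0.582 0.26  0.144] lo [0.508 0.187 0.031] hi [0.603 0.333 0.213]
dark [315, 232, 9, 8, 66] med [0.539 0.016 0.017] lo [0.522 0.003 0.011] hi [0.553 0.03  0.025]
hook [[0.339, -0.28, 0.045], [0.611, -0.238, 0.218], [0.617, -0.226, 0.274]]
0.05 32 [ 0.61  -0.243  0.049]
0.1 26 [ 0.613 -0.239  0.099]
0.15 24 [ 0.613 -0.239  0.149]
0.2 23 [ 0.615 -0.24   0.198]
0.23 94 [ 0.611 -0.234  0.23 ]
0.25 56 [ 0.609 -0.237  0.249]
0.27 82 [ 0.595 -0.239  0.271]
0.3 0
```

View pics/both.png

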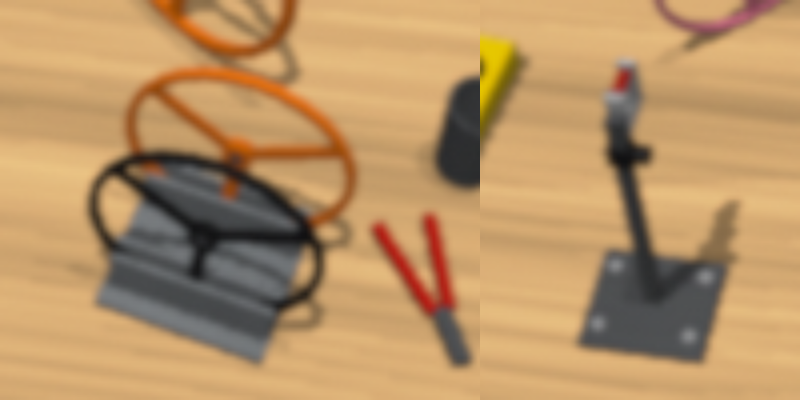

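```bash
python3 - <<'E'
from h import *
im=dict(np.load("scene.npz"));W=pts(im);c=im["color"]
H,S,V=cv2.split(cv2.cvtColor(c,cv2.COLOR_BGR2HSV))
def fit(mask,name):
    p=W[mask];p=p[(p[:,2]>.06)&(p[:,2]<.23)]
    for _ in range(4):
        m=np.median(p,0);vx,vy,x0,y0=cv2.fitLine(p[:,:2].astype(np.float32),cv2.DIST_HUBER,0,.01,.01).ravel()
        d=(p[:,:2]-[x0,y0])@[-vy,vx];p=p[abs(d)<.012]
    t=np.array([vx,vy])*(1 if vy>0 else -1);n=np.array([t[1],-t[0]])
    s=(p[:,:2]-[x0,y0])@t;r0=np.array([0,.113])
    # circle fit in (s,z), keep rim only
    A=np.c_[s,p[:,2]];k=np.ones(len(A),bool)
    ctr=np.array([(s.min()+s.max())/2,.113])
    for _ in range(15):
        r=np.hypot(*(A-ctr).T);k=(abs(r-.096)<.02);
        ctr[0]+=np.mean((r[k]-.096)*(A[k]-ctr)[:,0]/r[k])*2
    C=np.array([x0,y0])+ctr[0]*t
    print(name,len(p),"yaw",np.arctan2(n[1],n[0]),"C",C,"ztop",np.percentile(p[:,2],[50,95,99]), "smid",(np.array([x0,y0])+t*(s.min()+s.max())/2));return C
ro=np.zeros(H.shape,bool);ro[193:232,365:435]=1
a=fit((H<18)&(S>200)&(V<190)&ro&(W[...,2]>.06),"orange")
rb=np.zeros(H.shape,bool);rb[215:255,358:425]=1
b=fit((V<70)&rb,"black");d=b-a;print("d",d,np.hypot(*d),np.arctan2(d[1],d[0]))
m=np.zeros(H.shape,np.uint8);m[228:265,215:270]=1
m=(m>0)&(abs(W[...,2]-.008)<.006)&(V<110)&(S<120)
p=W[m][:,:2].astype(np.float32);print(len(p),cv2.minAreaRect(p*1000))
m=(W[...,2]>.21)&(W[...,2]<.30);m[:, :220]=0;m[:,262:]=0;m[:180]=0;m[225:]=0
vs,us=np.where(m)
for r in range(180,225,3):
    k=vs==r
    if k.any():
        q=W[r,us[k]];print(r,us[k].min(),us[k].max(),np.round(np.median(q,0),3))
E
```

```text
orange 132 yaw -0.2677499 C [0.49427788 0.27794047] ztop [0.14595755 0.18622125 0.19400065] smid [0.49473525 0.27960766]
black 348 yaw -0.26528335 C [0.58030983 0.25370402] ztop [0.14908288 0.21100383 0.21406941] smid [0.58066752 0.25502056]
d [ 0.08603196 -0.02423644] 0.08938066209839912 -0.27459779266873846
590 ((612.118408203125, -237.69192504882812), (104.2055435180664, 102.66343688964844), 89.78795623779297)
186 234 238 [ 0.567 -0.238  0.274]
189 233 238 [ 0.575 -0.238  0.27 ]
192 232 239 [ 0.578 -0.239  0.26 ]
195 231 239 [ 0.6   -0.236  0.273]
198 231 238 [ 0.601 -0.239  0.258]
201 230 237 [ 0.611 -0.237  0.256]
204 231 237 [ 0.612 -0.236  0.242]
207 231 242 [ 0.611 -0.232  0.228]
210 231 241 [ 0.618 -0.232  0.22 ]
```

```bash
cat >> h.py <<'E'
def quat(psi,flip=1):  # tool down, closing axis along yaw psi
    a=psi+flip*np.pi/2
    return [0,np.cos(a/2),np.sin(a/2),0]
E
python3 - <<'E'
from h import *
for f in(1,-1):
    for p,y in(([.484,.243,.186],-.268),([.484,.243,.36],-.268),([.585,-.276,.21],0),([.5,-.276,.3],0),([.52,-.24,.45],0)):
        q=solve_ik(p,quat(y,f));print(f,p,None if q is None else np.round(q,2))
move_to([.52,-.24,.42],quat(0,-1))
im=get_image("wrist");np.savez("w1.npz",**im);cv2.imwrite("pics/w1.png",im["color"]);print(np.round(im["view"],3).tolist(),K(im));st()
E
```

```text
1 [0.484, 0.243, 0.186] [ 0.35  0.33 -0.11  1.13  0.    2.19]
1 [0.484, 0.243, 0.36] [0.35 0.32 0.33 1.58 0.   2.19]
1 [0.585, -0.276, 0.21] [-0.54  0.54  0.28  1.31  0.    1.03]
1 [0.5, -0.276, 0.3] [-0.62  0.37  0.24  1.45  0.    0.96]
1 [0.52, -0.24, 0.45] [-0.54  0.49  0.84  1.92  0.    1.03]
-1 [0.484, 0.243, 0.186] [ 0.35  0.33 -0.11  1.13  0.   -0.95]
-1 [0.484, 0.243, 0.36] [ 0.35  0.32  0.33  1.58  0.   -0.95]
-1 [0.585, -0.276, 0.21] [-0.54  0.54  0.28  1.31  0.   -2.11]
-1 [0.5, -0.276, 0.3] [-0.62  0.37  0.24  1.45  0.   -2.19]
-1 [0.52, -0.24, 0.45] [-0.54  0.49  0.84  1.92  0.   -2.11]
[[-1.0, 0.001, 0.0, 0.521], [0.001, 0.964, 0.266, 0.146], [0.0, 0.266, -0.964, 0.624], [0.0, 0.0, 0.0, 1.0]] (np.float64(275.4258511450485), 321.57278747541005, 199.09005676006782)
{'clock': 3.1417, 'tcp_pos': [0.5199, -0.2402, 0.4198], 'ft_force': [0.0594, 0.2308, 0.0931], 'gripper_width': 0.0853, 'grasp_force': 0.0}
```

View pics/w1.png

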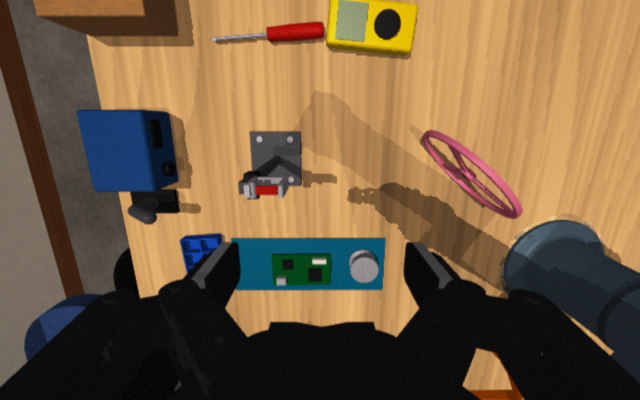

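```bash
python3 - <<'E'
from h import *
im=dict(np.load("w1.npz"));W=pts(im);c=im["color"]
H,S,V=cv2.split(cv2.cvtColor(c,cv2.COLOR_BGR2HSV))
sub=np.zeros(H.shape,bool);sub[120:210,230:310]=1
m=sub&(abs(W[...,2]-.008)<.005)&(S<90)
p=W[m][:,:2].astype(np.float32);print(len(p),cv2.minAreaRect(p*1000))
u,cnt=np.unique(np.where(m)[0],return_counts=True)
for r in range(134,165,6):
    x=W[r][m[r]];print(r,x[:,0].min().round(4),x[:,0].max().round(4),x[:,1].mean().round(4))
for z0,z1 in((.215,.24),(.24,.26),(.26,.285)):
    k=sub&(W[...,2]>z0)&(W[...,2]<z1);q=W[k];print(z0,len(q),np.round(np.percentile(q,[2,50,98],axis=0),4).tolist())
k=sub&(W[...,2]>.262)&(W[...,2]<.285);q=W[k]
for lo in np.arange(.555,.625,.005):
    s=q[(q[:,0]>=lo)&(q[:,0]<lo+.005)]
    if len(s):print(lo.round(3),len(s),np.round([s[:,1].min(),s[:,1].max(),np.median(s[:,2]),s[:,2].max()],4))
r=sub&((H<8)|(H>172))&(S>150);q=W[r];q=q[q[:,2]>.24];print("red",len(q),np.round(np.percentile(q,[2,50,98],axis=0),4).tolist())
print(cv2.fitLine(q[:,:2].astype(np.float32),cv2.DIST_L2,0,.01,.01).ravel())
E
```

```text
2020 ((612.9205932617188, -237.84849548339844), (106.39056396484375, 98.5999984741211), 89.25556945800781)
134 0.5648 0.6607 -0.2867
140 0.5632 0.6612 -0.2752
146 0.5635 0.6606 -0.2635
152 0.5637 0.6614 -0.2517
158 0.564 0.6601 -0.2399
164 0.5641 0.6612 -0.2277
0.215 356 [[0.5621, -0.248, 0.2184], [0.5923, -0.2421, 0.2344], [0.6155, -0.2147, 0.2388]]
0.24 102 [[0.562, -0.2442, 0.2401], [0.598, -0.2438, 0.2497], [0.6127, -0.2308, 0.2596]]
0.26 577 [[0.5621, -0.2454, 0.2616], [0.5904, -0.2377, 0.2731], [0.613, -0.2299, 0.2785]]
0.56 68 [-0.2441 -0.2298  0.2763  0.2796]
0.565 51 [-0.2441 -0.2299  0.2764  0.2791]
0.57 40 [-0.2419 -0.2328  0.2725  0.2743]
0.575 44 [-0.2421 -0.2327  0.2724  0.2734]
0.58 37 [-0.2421 -0.2327  0.2725  0.2739]
0.585 43 [-0.2421 -0.2326  0.2726  0.2744]
0.59 72 [-0.2461 -0.2286  0.2736  0.2764]
0.595 87 [-0.246  -0.2279  0.2752  0.2788]
0.6 56 [-0.2444 -0.2308  0.277   0.2785]
0.605 17 [-0.2444 -0.2317  0.263   0.2635]
0.61 35 [-0.2442 -0.2303  0.2628  0.2637]
red 195 [[0.5691, -0.242, 0.2712], [0.5807, -0.2374, 0.2725], [0.5916, -0.2328, 0.2739]]
[ 0.9999973  -0.00232683  0.58044475 -0.23734197]
```

The wrist view shows the hook at pixels (245–287, 187), with the red keeper at about (267,190) and the plate square to the world axes. That puts the hook at x0=0.583, y=-0.237, yaw ≈ 0 and seat z ≈ 0.2345. Next I hover over the reel and refine its pose.

```bash
python3 - <<'E'
from h import *
move_to([.484,.242,.34],quat(-.268,-1))
im=get_image("wrist");np.savez("w2.npz",**im);cv2.imwrite("pics/w2.png",im["color"]);st()
W=pts(im);H,S,V=cv2.split(cv2.cvtColor(im["color"],cv2.COLOR_BGR2HSV))
m=(H<18)&(S>180)&(W[...,0]>.42)&(W[...,0]<.56)&(W[...,2]>.06)&(W[...,2]<.225)&(W[...,1]>.15)&(W[...,1]<.4)
p=W[m];print(len(p),np.round(np.percentile(p,[2,50,98],axis=0),4).tolist())
t=p[p[:,2]>.17]
vx,vy,x,y=cv2.fitLine(t[:,:2].astype(np.float32),cv2.DIST_HUBER,0,.01,.01).ravel();print("yaw",np.arctan(vy/vx)-np.pi/2*np.sign(vy/vx),x,y,"ztop",np.percentile(t[:,2],[90,98]))
top=t[t[:,2]>np.percentile(t[:,2],98)-.004];print("top",len(top),top.mean(0))
E
```

```text
{'clock': 4.975, 'tcp_pos': [0.4846, 0.2412, 0.3401], 'ft_force': [0.2308, 0.7062, -0.4158], 'gripper_width': 0.0853, 'grasp_force': 0.0}
1921 [[0.4587, 0.1901, 0.0676], [0.4792, 0.2703, 0.1919], [0.5129, 0.3691, 0.2125]]
yaw -0.2573737 0.4779427 0.26839995 ztop [0.2115156  0.21273301]
top 407 [0.48087318 0.28221915 0.21095467]
```

View pics/w2.png

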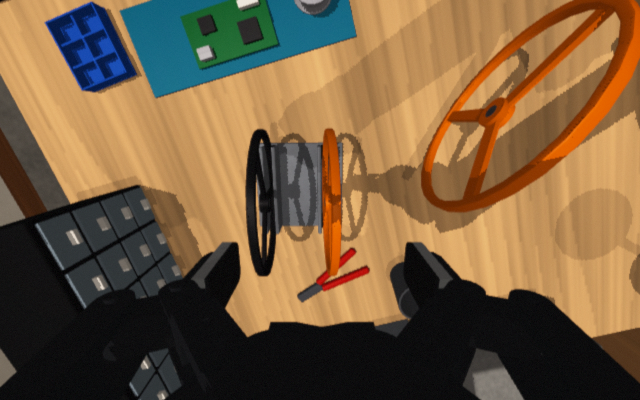

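Orange rim runs along (330,130–275) with the black rim at (260,130–275) beside it, both standing in the cradle. The top of the orange rim is offset from the scene estimate, so I check the lean.

```bash
python3 - <<'E'
from h import *
for f,b in(("w2",0),("scene",0),("w2",1),("scene",1)):
    im=dict(np.load(f+".npz"));W=pts(im);H,S,V=cv2.split(cv2.cvtColor(im["color"],cv2.COLOR_BGR2HSV))
    n=np.array([np.cos(.262),-np.sin(.262)]);t=np.array([-n[1],n[0]])
    D=(W[...,:2]-[.49,.28]); s=D@n;l=D@t
    if b: m=(V<70)&(s>.06)&(s<.12)
    else: m=(H<18)&(S>180)&(abs(s)<.04)
    m&=(abs(l)<.13)&(W[...,2]>.06)&(W[...,2]<.225)
    s,l,z=s[m],l[m],W[m][:,2]
    k=np.ones(len(s),bool)
    for _ in range(6):
        c=np.linalg.lstsq(np.c_[np.ones(k.sum()),l[k],z[k]-.2],s[k],rcond=None)[0]
        r=s-np.c_[np.ones(len(s)),l,z-.2]@c;k=abs(r)<.008
    print(f,b,k.sum(),len(s),"s@z.2",c[0].round(4),"dyaw",-c[1].round(3),"lean",c[2].round(3),"l range",np.percentile(l,[1,99]).round(3),r[k].std().round(4))
E
```

```text
w2 0 1921 1921 s@z.2 -0.0085 dyaw -0.002 lean -0.071 l range [-0.096  0.093] 0.0027
scene 0 335 340 s@z.2 0.0032 dyaw -0.0 lean -0.018 l range [-0.095  0.094] 0.003
w2 1 2319 2319 s@z.2 0.0797 dyaw 0.0 lean -0.052 l range [-0.096  0.093] 0.0027
scene 1 350 353 s@z.2 0.0942 dyaw -0.004 lean 0.001 l range [-0.085  0.09 ] 0.0029
```

```bash
python3 - <<'E'
from h import *
q=quat(-.262,-1)
move_to([.477,.243,.25],q)
print(move_l([.477,.243,.182],v=.08,until_force=6));st()
clamp(100);st()
move_l([.477,.243,.19],v=.02);st()
move_l([.477,.243,.31],v=.1);wait(.3);o=st();print(o["ft_torque"])
im=get_image("wrist");np.savez("w3.npz",**im)
s=get_image("scene");np.savez("s3.npz",**s)
a=s["color"][150:290,320:480];cv2.imwrite("pics/g.png",np.hstack([cv2.resize(im["color"],(480,300)),cv2.resize(a,(320,280))[:300] if 0 else cv2.resize(a,(320,300))]))
E
```

```text
False
{'clock': 6.425, 'tcp_pos': [0.4775, 0.2432, 0.1827], 'ft_force': [0.3855, 1.002, 0.1367], 'gripper_width': 0.0852, 'grasp_force': 0.0}
{'clock': 7.1167, 'tcp_pos': [0.4772, 0.243, 0.1822], 'ft_force': [0.024, -0.8388, 2.043], 'gripper_width': 0.008, 'grasp_force': 97.614}
{'clock': 7.6667, 'tcp_pos': [0.4769, 0.243, 0.1899], 'ft_force': [-0.0859, 0.7077, -2.5644], 'gripper_width': 0.0075, 'grasp_force': 97.6163}
{'clock': 9.3167, 'tcp_pos': [0.4768, 0.243, 0.3097], 'ft_force': [-0.4766, -0.5503, -2.8828], 'gripper_width': 0.0077, 'grasp_force': 97.6229}
[-0.05214603  0.02213365 -0.00779802]
```

View pics/g.png

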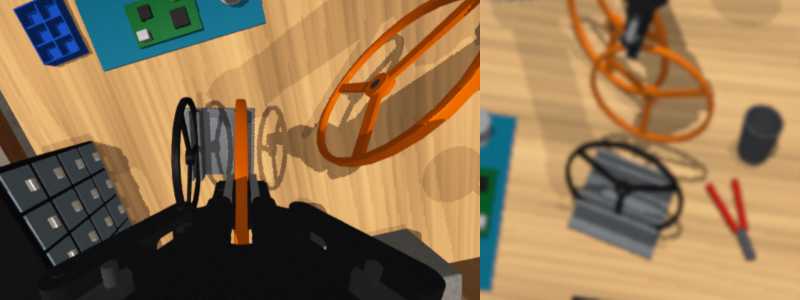

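Reel is lifted (rim at (240,100–240) between the fingers), weighing about 2.7 N. I now measure where it sits in the hand, from both views.

```bash
cat >> h.py <<'E'
from scipy.optimize import least_squares
def reel(ims,tcp,psi,dc=(0.038,-.069)):
    """reel in hand: coords s (closing), l (reel y), z rel. to TCP; rim circle fit"""
    n=np.array([np.cos(psi),np.sin(psi)]);t=np.array([-n[1],n[0]])
    for im in ims:
        W=pts(im);H,S,V=cv2.split(cv2.cvtColor(im["color"],cv2.COLOR_BGR2HSV))
        D=W[...,:2]-np.array(tcp[:2]);s=D@n;l=D@t;z=W[...,2]-tcp[2]
        m=(H<18)&(S>180)&(abs(s)<.03)&(abs(l-dc[0])<.12)&(abs(z-dc[1])<.12)
        s,l,z=s[m],l[m],z[m]
        pl=least_squares(lambda c:s-c[0]-c[1]*(l-dc[0])-c[2]*(z-.0),[0,0,0],loss="soft_l1",f_scale=.003).x
        r=np.hypot(l-dc[0],z-dc[1]);k=r>.082
        f=least_squares(lambda c:np.hypot(l[k]-c[0],z[k]-c[1])-.097,list(dc),loss="soft_l1",f_scale=.002).x
        print(len(s),k.sum(),"s@tcp z,dyaw,lean",pl.round(4),"centre l,z",f.round(4),"ztop",np.percentile(z,99.5).round(4),"l",np.percentile(l,[.5,99.5]).round(4))
E
python3 - <<'E'
from h import *
reel([dict(np.load("w3.npz")),dict(np.load("s3.npz"))],[.4768,.243,.3097],-.262)
E
```

```text
3385 3385 s@tcp z,dyaw,lean [ 0.0015  0.0116 -0.0205] centre l,z [ 0.038  -0.0676] ztop 0.0343 l [-0.0594  0.0289]
624 400 s@tcp z,dyaw,lean [ 0.0048  0.0089 -0.0102] centre l,z [ 0.0372 -0.0668] ztop 0.0313 l [-0.0564  0.1328]
```

```bash
cat >> h.py <<'E'
TH=.15;X0,Y0=.583,-.2373
def tcp(c,th=TH,rel=(-.0375,.067)):
    C,S=np.cos(th),np.sin(th)
    return [c[0],c[1]+rel[0]*C-rel[1]*S,c[2]+rel[0]*S+rel[1]*C]
def hq(th=TH):
    from scipy.spatial.transform import Rotation as R
    w,x,y,z=quat(0,-1);a=(R.from_euler("x",th)*R.from_quat([x,y,z,w])).as_quat();return [a[3],a[0],a[1],a[2]]
E
python3 - <<'E'
from h import *
move_l([.477,.243,.43],v=.15)
move_to(tcp([.48,Y0,.32]),hq())
move_l(tcp([.48,Y0,.197]),v=.12);wait(.3)
o=st()
im=get_image("wrist");s=get_image("scene");np.savez("w4.npz",**im);np.savez("s4.npz",**s)
a=s["color"][150:270,190:290];cv2.imwrite("pics/h4.png",np.hstack([cv2.resize(im["color"],(480,300)),cv2.resize(a,(250,300))]))
reel([im,s],o["tcp_pos"],0,(.0471,-.0606))
E
```

```text
{'clock': 13.7667, 'tcp_pos': [0.4802, -0.2845, 0.258], 'ft_force': [0.6216, -0.2574, -1.6469], 'gripper_width': 0.0075, 'grasp_force': 97.6409}
3429 3429 s@tcp z,dyaw,lean [ 0.0014  0.0069 -0.0127] centre l,z [ 0.0474 -0.0613] ztop 0.0353 l [-0.0503  0.0241]
489 322 s@tcp z,dyaw,lean [ 0.0033  0.0063 -0.012 ] centre l,z [ 0.0472 -0.0603] ztop 0.038 l [-0.0454  0.1455]
```

View pics/h4.png

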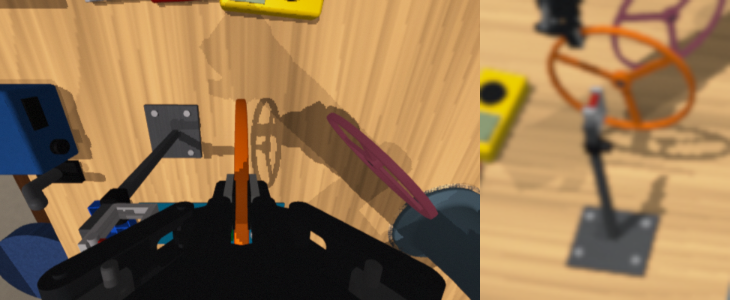

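The reel sits where expected in the hand and faces the hook (hook at (110,220) in the wrist half of the picture). I'll go over the tip and push down in guarded moves.

```bash
python3 - <<'E'
from h import *
x=X0-.006
print(move_l(tcp([x,Y0,.197]),v=.06,until_force=5));wait(.3);st()
for z in(.184,.176,.170,.164,.158,.153,.149):
    h=move_l(tcp([x,Y0,z]),v=.02,until_force=9);o=observe();print(z,h,o["tcp_pos"].round(4) if hasattr(o["tcp_pos"],"round") else o["tcp_pos"],np.round(o["ft_force"],2),round(o["clock"],2))
    if h: break
E
```

```text
False
{'clock': 15.9333, 'tcp_pos': [0.5769, -0.2844, 0.2577], 'ft_force': [-0.819, -0.0976, -0.7214], 'gripper_width': 0.008, 'grasp_force': 97.641}
0.184 False [ 0.577  -0.2844  0.2447] [-0.8   0.35 -1.79] 16.73
0.176 False [ 0.5773 -0.2844  0.2372] [ 0.11 -0.43  3.14] 17.28
0.17 False [ 0.5762 -0.2845  0.2301] [-2.68 -0.9   2.63] 17.73
0.164 False [ 0.5764 -0.2843  0.2241] [-2.93 -0.12  0.66] 18.18
0.158 False [ 0.5762 -0.2842  0.2178] [-4.94 -0.55 -1.19] 18.63
0.153 False [ 0.5766 -0.2844  0.2132] [-4.21 -0.28 -0.85] 19.03
0.149 False [ 0.5779 -0.2844  0.2096] [-0.24 -0.36 -1.98] 19.38
```

The keeper was pushed open and snapped back, since the side force is gone. I feel for the seat and press.

```bash
python3 - <<'E'
from h import *
x=X0-.006
def fz(n=5):
    v=[]
    for _ in range(n): wait(.02);v.append(observe()["ft_force"][2])
    return np.mean(v)
b=fz(10);print("base",b)
print(move_l(tcp([x,Y0,.133]),v=.006,until_force=6));o=st()
F=fz()-b;z=o["tcp_pos"][2];print(F)
p=list(o["tcp_pos"]);n=0
while F<11 and n<30:
    p[2]-=.0003;n+=1;move_l(p,v=.006);F=fz()-b;print(n,round(F,2),end=" ")
    if F>13: break
st();t=[]
for _ in range(5): wait(.1);t.append(round(observe()["ft_force"][2]-b,2))
print("hold",t);st()
s=get_image("scene");np.savez("s5.npz",**s);im=get_image("wrist");np.savez("w5.npz",**im)
a=s["color"][150:270,190:290];cv2.imwrite("pics/h5.png",np.hstack([cv2.resize(im["color"],(480,300)),cv2.resize(a,(250,300))]))
reel([im,s],observe()["tcp_pos"],0,(.0471,-.0606))
E
```

```text
base -1.9652886090814632
True
{'clock': 20.7, 'tcp_pos': [0.5771, -0.2841, 0.2055], 'ft_force': [0.0772, -0.5692, 4.6012], 'gripper_width': 0.0077, 'grasp_force': 98.9}
6.957070599145833
1 6.72 2 7.64 3 9.11 4 9.44 5 10.08 6 11.26 {'clock': 22.8833, 'tcp_pos': [0.5773, -0.284, 0.2049], 'ft_force': [-2.598, 0.0349, 9.2796], 'gripper_width': 0.0074, 'grasp_force': 99.6659}
hold [np.float64(10.69), np.float64(10.37), np.float64(10.86), np.float64(10.57), np.float64(11.29)]
{'clock': 23.3833, 'tcp_pos': [0.5773, -0.284, 0.2049], 'ft_force': [-2.0245, 0.1453, 9.3282], 'gripper_width': 0.0079, 'grasp_force': 99.6792}
3364 3364 s@tcp z,dyaw,lean [ 0.0018  0.013  -0.019 ] centre l,z [ 0.0498 -0.0598] ztop 0.0353 l [-0.048   0.0232]
456 309 s@tcp z,dyaw,lean [ 0.0029  0.006  -0.007 ] centre l,z [ 0.0494 -0.0585] ztop 0.038 l [-0.0441  0.1452]
```

View pics/h5.png

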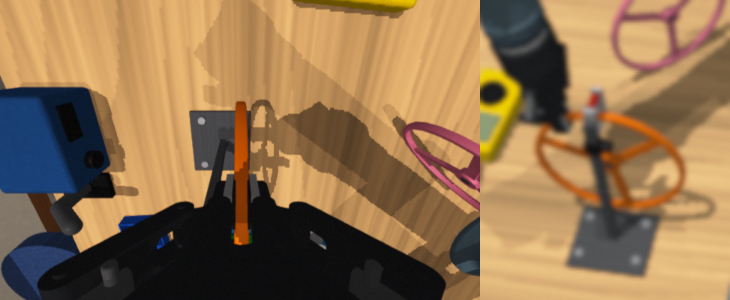

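The reel is on the seat, with the hub at about (630,165) in the scene half. I check the red keeper's height, then press a little harder, ease off and release.

```bash
python3 - <<'E'
from h import *
for f in("scene","s5"):
    im=dict(np.load(f+".npz"));W=pts(im);H,S,V=cv2.split(cv2.cvtColor(im["color"],cv2.COLOR_BGR2HSV))
    m=((H<8)|(H>172))&(S>130)&(abs(W[...,0]-.58)<.03)&(abs(W[...,1]+.237)<.012)&(W[...,2]>.24)
    q=W[m];print(f,m.sum(),np.round(np.percentile(q,[5,50,95],axis=0),4).tolist())
b=-1.965;g=lambda:observe()["ft_force"][2]-b
p=list(observe()["tcp_pos"])
def fz():
    v=[]
    for _ in range(5): wait(.02);v.append(g())
    return np.mean(v)
F=fz();n=0;p[2]-=.0002
while F<12 and n<8:
    p[2]-=.0002;n+=1;move_l(p,v=.006);F=fz()
t=[]
for _ in range(6): wait(.1);t.append(round(float(g()),2))
print("F",F,n,"hold",t);st()
E
```

```text
scene 11 [[0.5696, -0.2418, 0.26], [0.5785, -0.2389, 0.272], [0.5845, -0.2357, 0.2743]]
s5 11 [[0.569, -0.2419, 0.2591], [0.579, -0.2386, 0.2716], [0.585, -0.2349, 0.2769]]
F 12.156541354292477 6 hold [12.23, 12.35, 11.72, 12.12, 11.16, 11.73]
{'clock': 26.1917, 'tcp_pos': [0.5773, -0.284, 0.2048], 'ft_force': [-2.2487, 0.6554, 9.77], 'gripper_width': 0.0077, 'grasp_force': 99.7833}
```

```bash
python3 - <<'E'
from h import *
b=-1.965;p=list(observe()["tcp_pos"])
for n in range(15):
    p[2]+=.0003;move_l(p,v=.006);v=[]
    for _ in range(4): wait(.02);v.append(observe()["ft_force"][2]-b)
    if np.mean(v)<3.5: break
print(n,np.mean(v));st()
let_go();wait(.5);o=st();p=np.array(o["tcp_pos"])
s=get_image("scene")
move_l(list(p+.10*np.array([0,-np.sin(TH),np.cos(TH)])),v=.06)
move_l(list(p+np.array([-.05,-.06,.17])),v=.1);wait(1.5);st()
s=get_image("scene");w=get_image("wrist")
reel([s],[.577,-.2815,.203],0,(.0471,-.0606))
wait(.5);s2=get_image("scene");print(np.abs(s2["color"].astype(int)-s["color"]).max())
a=s2["color"][150:270,190:290];cv2.imwrite("pics/h6.png",np.hstack([cv2.resize(w["color"],(480,300)),cv2.resize(a,(250,300))]))
E
```

```text
4 3.1590162566853004
{'clock': 27.95, 'tcp_pos': [0.5773, -0.2841, 0.206], 'ft_force': [-0.6275, -2.6903, 1.0221], 'gripper_width': 0.0077, 'grasp_force': 98.2993}
{'clock': 29.1833, 'tcp_pos': [0.5773, -0.284, 0.2062], 'ft_force': [-1.0185, 0.5107, 0.0521], 'gripper_width': 0.0852, 'grasp_force': 0.0}
{'clock': 33.6833, 'tcp_pos': [0.5273, -0.344, 0.3762], 'ft_force': [0.6671, -0.3668, 0.2355], 'gripper_width': 0.0854, 'grasp_force': 0.0}
441 320 s@tcp z,dyaw,lean [ 0.0032  0.0095 -0.0034] centre l,z [ 0.044  -0.0571] ztop 0.0402 l [-0.0511  0.1403]
17
```

View pics/h6.png

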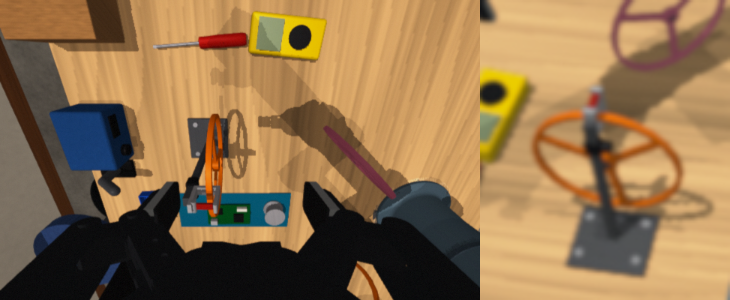

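The reel hangs from the hook: rim at (215,115–220) in the wrist half, hub near (620,160) in the scene half. Its centre is about 84 mm below the mark, the keeper is shut and the gripper is clear.

```bash
python3 - <<'E'
from h import *
wait(3);s=get_image("scene");reel([s],[.577,-.2815,.203],0,(.0471,-.0606));print(finish_job())
E
```

```text
443 318 s@tcp z,dyaw,lean [0.0034 0.007  0.0038] centre l,z [ 0.0436 -0.057 ] ztop 0.0406 l [-0.0515  0.1398]
the job is handed in; nothing more can be done
None
```

The orange reel hangs on the J-hook with the keeper shut above it. I held it pressed down at about 12 N for over 0.5 s, released it, and handed the job in at about 37 s; the hand-in returned no verdict.

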